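# Unhook the spice shelf from its keyhole studs

### The arm

A 7-joint arm with a two-finger parallel gripper is mounted at the origin on a cart in front of the work surface, level with it; the furniture and walls round the work are solid. World frame = base frame: x ahead of the robot, y to its left, z up, the work surface at z = 0. Lengths are in m, angles in rad, forces in N, time in s.
With the tool pointing down it reaches from about 0.4 to 0.85 m from the base axis. Payload 10.4 kg.
Tool frame: the origin (TCP) lies midway between the tips of the shut fingers; the grasp point (between the pads) lies 19 mm behind it; z points along the fingers, x is the direction in which the jaws open and shut, and the axes are right-handed (so a half turn about z gives the same grasp; the last joint's range is limited). The gripper opens to 85 mm and grips with 20 to 120 N. Pads are 22 mm wide; open, the fingers measure 114 mm over their backs; the gripper's body (76 mm by 85 mm) begins 54 mm behind the grasp point. The pads swing forward as they close: fully open they stand 13 mm farther back than shut.
Start: joints at [-1.129, 0.332, -0.065, 1.46, 0.022, 1.35, -0.088], TCP at [0.28, 0.559, 0.231] pointing down, gripper open.
Joint ranges: [-2.6, 2.6], [-0.5, 2.12], [-1.47, 1.34], [0.16, 2.42], [-1.27, 4.41], [0.06, 2.06], [-2.6, 2.6]. Speed limits (rad/s): [2.22, 2.22, 2.79, 2.79, 3.14, 3.14, 3.14].

### API

Orientations are given as a unit quaternion [x, y, z, w].
In Python, from workcell import manip, cams gives the robot as it stands.
- The arm moves only by the tool move_arm, never from a script. Its argument "moves" is a list of rows, each a list of 7 numbers: the turn, a rotation vector about the tool's x, y, z in degrees, then the shift along the tool's x, y, z in m, then the finger opening in m, from 0 to 0.0854. A call has 1 to 10 rows; each row is the pose to reach, as a shift and turn from the pose commanded when the call began, along the tool's axes at that moment; what a row does not reach only later rows make up. A row lasts 1/10 s, in which the tool goes at most 50 mm and 8.59 degrees, less where a joint would pass 70% of its speed; a pose out of reach is approached as far as the arm can. A call with a gripper value outside its range is refused whole. The fingers move at their own pace and stop on an object; "grip_force" is the grip in N (left out, the last holds). Time passes only in rows, so rows that repeat a pose let the fingers close. It gives the time, the measured TCP pose, the force and the opening at its end, in the units of the state.
- manip.get_obs(): the state, without advancing time (a new reading comes with each control period).
- cams.camera(name): name is "side" or "top"; returns the picture (400x640x3 uint8, red, green, blue); there is no depth.
- cams.camera_params(name): a dict with "fx", "fy", "cx", "cy" (pixels), "xyz" and "rotation" of the camera in the world. Camera axes: x right, y up, looking along -z (the intrinsics and any distortion apply to the point x, -y, -z); pixel columns grow to the right and rows downward; lengths in m; the calibration is good to about 2 mm. A picture is of the moment at which its call begins. camera_params takes no time and is no camera call.
- manip.hand_in(): hands the job in, once; it reports no verdict.
The state is a dict: "clock": time; "joint_pos": joint angles; "joint_velocities": joint speeds; "tau": joint torques, N m; "position": TCP position; "ee_rot": TCP orientation; "ft_force": force on the tool from outside, world axes, zero at the start; "torque": the same for the moment, N m; "grip_width": opening from 0.0 (shut) to 1.0 (fully open).
Only numpy, scipy, OpenCV 4.12 (cv2) and the standard library are available. Lean on these libraries where they do the work, as an engineer would, in place of code of your own. Each camera call takes 0.05 s, during which the arm holds its last target. There are 200 camera calls.

### The job

Take the small wooden spice shelf down from its stand: slide it up along its keyhole slots until the stud heads reach the wide ends, draw it off the studs towards its front, and set it upright in the middle of the chopping board, square with the board. Never let it drop, and leave the board and the other things where they are.

Things in the scene. Friction and masses are not known exactly. Their poses are not given: they have to be found in the camera images.
- shelf: Loose pale wooden spice shelf, 0.3 kg, 160 wide (y), 80 deep (x), 170 mm tall. Origin: centre of underside; z up, front is -x. Back plate 10 mm thick, x 30 to 40, z 0 to 110 mm. Ledge at the bottom runs forward to x = -40 mm, with cheeks 35 mm high. Hangs by two keyhole slots on the stand's studs, back within 3 mm of its back board, leaning up to 0.04 rad; falls back if let go. Stands stably on a flat surface.
- shelf_tab (a point): Centre of the shelf's carry tab, which rises from the middle of the plate's top edge: 50 mm wide (shelf y), 10 mm thick (shelf x), z = 110 to 170 mm above the shelf's underside. Pinch it across its thickness from above. This point lies at (35, 0, 140) mm in the shelf's frame.
- shelf_slot (a point): Centre of the wide end (31 mm across) of the shelf's left keyhole slot, at (35, 45, 54) mm in the shelf's frame; the other is at y = -45. Above it the slot is 12 mm wide, its closed top at z = 92 mm, which rests on the stud's neck. The shelf must rise 34 mm (30 to 38 will do) from hanging for the heads to pass, then go 20 mm or more to the front (-x).
- stand: Fixed dark wooden stand. Origin: centre of the underside of its base, on the worktop; z up, front is -x. Base 140 (x) x 190 (y) x 16 mm. Upright back board 18 mm thick, 190 mm wide, front face at x = +20 mm, top at z = 155 mm; the shelf's tab stands clear above it. The hung shelf's origin is at about (-22, 0, 50) mm in this frame.
- stand_stud (a point): Front of the left stud's head, at (1.5, 45, 138) mm in the stand's frame; the other stud is at y = -45. Each steel stud sticks out of the back board's front face towards -x: neck 8 mm diameter, 13.5 mm long, then a head 20 mm diameter, 5 mm thick.
- board: Loose wooden chopping board lying flat on the worktop, 165 (x) x 260 (y) x 22 mm, 0.6 kg. Origin: centre of its underside, 22 mm below its upper face; z up. The shelf's 160 mm width goes along the board's 260 mm length (y along y, either way round).
- jar_dark_cap: Bystander: glass spice jar with dark cap, 41 mm diameter, 104 mm tall. Origin: centre of its underside.
- jar_yellow_cap: Bystander: glass spice jar with yellow cap, 45 mm wide, 100 mm tall. Origin: centre of its underside.
- mug: Bystander: white mug with a handle, 92x127x95 mm, behind the stand. Origin: centre of its underside.

How it is judged:
By the outcome, as a careful person would: the job done as asked, in the order asked, and still so for the second after the job is handed in, with the robot touching nothing.
It also fails if it takes over 45 s, if anything falls off the work surface, if the arm or the gripper's body presses on something with over 40 N, if the wrist force passes 120 N, or if a joint passes its speed limit or range.

## Working session

There is one attempt and no reset: what is moved stays moved. The work goes in short steps, Python scripts to look and compute and a tool call to move; the robot and the scene stay as the last step left them, time stands still between calls to the robot, and variables do not carry over. Pictures are saved under pics/ and viewed, about 8 in all and at most 12, crops included, and the job is handed in when it is done.

Besides the shell and the picture viewer there is one more tool, called after ">>>" as a command line: name --pt "numbers of a row" for each row, then --argument value for the rest. move_arm: Moves the arm, as the interface text tells. Its arguments: {"type":"object","properties":{"moves":{"type":"array","items":{"type":"array","items":{"type":"number"}}},"grip_force":{"type":"number"}},"required":["moves"]}

```bash
mkdir -p pics; ls; python3 - <<'E'
from workcell import manip,cams
import cv2,numpy as np
np.set_printoptions(precision=4,suppress=True)
for n in("top","side"):
    im=cams.camera(n);cv2.imwrite(f"pics/{n}0.png",im[:,:,::-1]);print(n,cams.camera_params(n))
print(manip.get_obs())
E
```

```text
pics
top {'fx': 396.41527781772163, 'fy': 396.41527781772163, 'cx': 325.07719852742224, 'cy': 201.1514318827571, 'xyz': array([ 0.1592, -0.0262,  1.3711]), 'rotation': array([-0.1117,  0.1343,  0.7405, -0.649 ])}
side {'fx': 414.38335762213893, 'fy': 414.38335762213893, 'cx': 322.54572765636823, 'cy': 197.73555342539828, 'xyz': array([0.6312, 0.732 , 0.8338]), 'rotation': array([-0.004 ,  0.4225,  0.9062,  0.0164])}
{'clock': 0.1, 'joint_pos': array([-1.1286,  0.3329, -0.0647,  1.4608,  0.0216,  1.3499, -0.0885]), 'joint_velocities': array([-0.0005, -0.0011, -0.0001, -0.0029, -0.0003,  0.0012,  0.0006]), 'tau': array([  0.0015, -62.6744,   0.0494, -39.2432,   0.0163,   0.0068,
        -0.    ]), 'position': array([0.28  , 0.5584, 0.2306]), 'ee_rot': array([ 0.8509,  0.5253, -0.0005,  0.0004]), 'ft_force': array([-1.1288,  0.1362,  0.8857]), 'torque': array([0.0077, 0.0051, 0.0083]), 'grip_width': 1.0036695798519122}
```

View pics/top0.png

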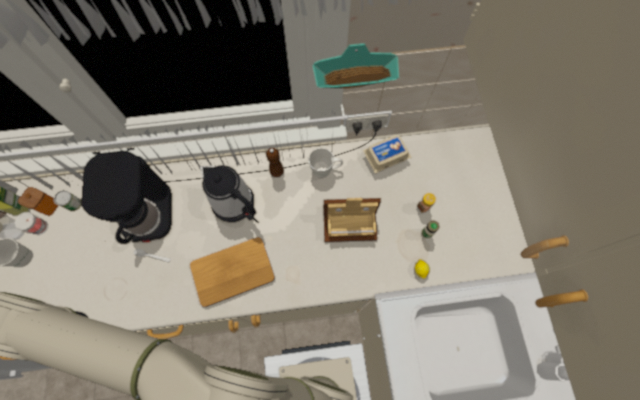

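View pics/side0.png

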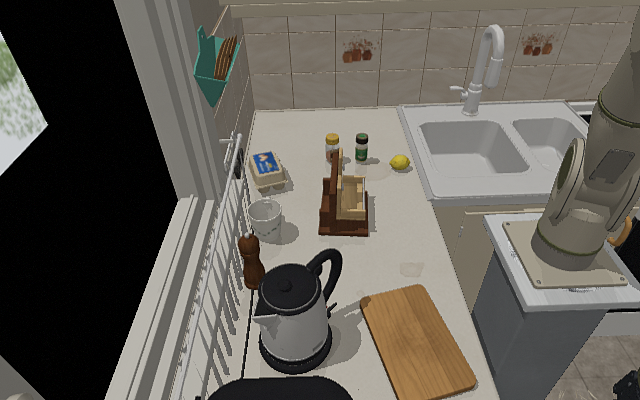

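The top picture shows the stand and shelf at about (351,218) and the board at about (232,271). In the side picture they are at (345,200) and (418,345). I'll zoom in on both.

```bash
cat > h.py <<'E'
import numpy as np,cv2,json
from scipy.spatial.transform import Rotation as R
from scipy.optimize import least_squares
from workcell import manip,cams
np.set_printoptions(precision=4,suppress=True)
P={n:cams.camera_params(n) for n in("top","side")}
def proj(n,X):
    p=P[n];c=(np.atleast_2d(X)-p["xyz"])@R.from_quat(p["rotation"]).as_matrix()
    return np.c_[p["cx"]+p["fx"]*c[:,0]/-c[:,2],p["cy"]+p["fy"]*-c[:,1]/-c[:,2]]
def ray(n,uv):
    p=P[n];d=np.array([(uv[0]-p["cx"])/p["fx"],-(uv[1]-p["cy"])/p["fy"],-1])
    return p["xyz"],R.from_quat(p["rotation"]).apply(d)
def at_z(n,uv,z):
    o,d=ray(n,uv);return o+d*(z-o[2])/d[2]
def crop(im,x,y,w,h,s): return cv2.resize(im[y:y+h,x:x+w],None,fx=s,fy=s,interpolation=cv2.INTER_CUBIC)
E
python3 - <<'E'
from h import *
t=cv2.imread("pics/top0.png");s=cv2.imread("pics/side0.png")
A=np.hstack([crop(t,312,186,80,60,5),crop(s,310,140,80,100,4)[:300]])
A=np.hstack([crop(t,312,186,80,66,5),crop(s,310,142,66,66,6)[:330,:400] if 0 else crop(s,308,145,80,66,5)])
B=np.hstack([crop(t,182,230,100,78,4)[:270],crop(s,350,275,130,125,1)[:1] if 0 else cv2.resize(s[275:400,350:480],(400,385))[:270]])
cv2.imwrite("pics/z1.png",A)
b=np.hstack([crop(t,182,230,100,80,4),crop(s,350,275,130,125,3)[:320] if 0 else cv2.copyMakeBorder(crop(t,182,230,1,80,4),0,0,0,0,0)])
c1=crop(t,182,230,100,80,4);c2=crop(s,350,275,130,125,3)
H=max(c1.shape[0],c2.shape[0]);pad=lambda a:cv2.copyMakeBorder(a,0,H-a.shape[0],0,0,cv2.BORDER_CONSTANT)
cv2.imwrite("pics/z2.png",np.hstack([pad(c1),pad(c2)]))
E
```

```text
(no output)
```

View pics/z1.png

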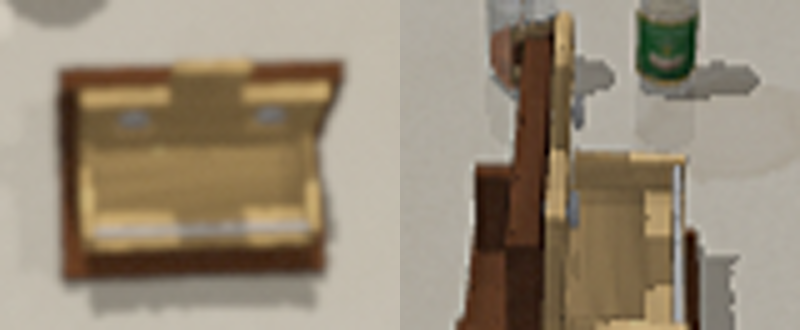

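View pics/z2.png

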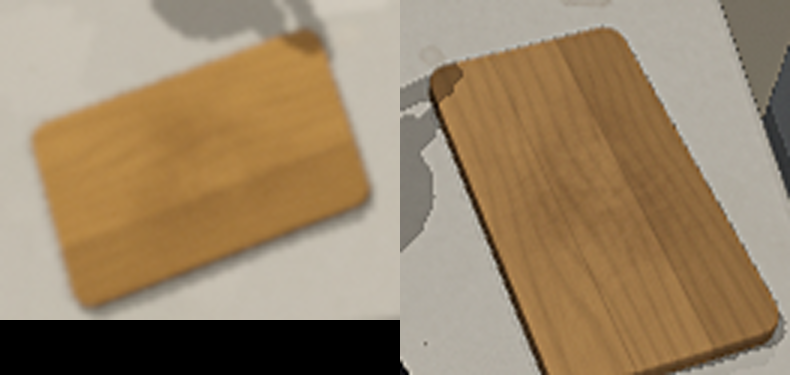

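```bash
cat > fit.py <<'E'
from h import *
def cp(c,off,s): return np.array(off)+(np.array(c,float)+.5)/s-.5
T=lambda c:cp(c,(312,186),5); S=lambda c:cp(c,(308,145),5)
def W(p,X): return R.from_euler("z",p[2]).apply(np.array(X))+[p[0],p[1],0]
st=[("top",(-.07,.095,0),T((64,281))),("top",(-.07,-.095,0),T((325,273))),("top",(.038,.095,.155),T((59,70))),("top",(.038,-.095,.155),T((345,62)))]
r=least_squares(lambda p:np.concatenate([(proj(n,W(p,[X]))[0]-u) for n,X,u in st]),[.6,-.1,0]);print("stand",r.x,r.fun)
def Ws(p,X): return R.from_euler("zy",[p[3],p[4]]).apply(np.array(X))+p[:3]
sh=[("top",(.03,.08,.11),T((82,106))),("top",(.03,-.08,.11),T((328,97))),("top",(.04,.025,.17),T((172,62))),("top",(.04,-.025,.17),T((251,59))),
("side",(.03,.025,.17),S((175,12))),("side",(.04,.025,.17),S((155,12)))]
x0=np.r_[W(r.x,[[-.022,0,.05]])[0],r.x[2],0]
q=least_squares(lambda p:np.concatenate([(proj(n,Ws(p,[X]))[0]-u) for n,X,u in sh]+[(p-x0)/[.006,.006,.004,.03,.03]]),x0);print("shelf",q.x,"prior",x0,q.fun)
# board
t=cv2.imread("pics/top0.png");hsv=cv2.cvtColor(t,cv2.COLOR_BGR2HSV)
m=((hsv[:,:,1]>95)).astype(np.uint8);mm=np.zeros_like(m);mm[232:306,184:278]=m[232:306,184:278]
c=max(cv2.findContours(mm,0,cv2.CHAIN_APPROX_NONE)[0],key=cv2.contourArea)[:,0].astype(float)
def outl(p):
    a=.0825;b=.13;k=.012;L=[]
    for sx,sy,a0 in((1,1,0),(-1,1,90),(-1,-1,180),(1,-1,270)):
        for th in np.radians(a0+np.arange(0,91,15)): L.append((sx*(a-k)+k*np.cos(th),sy*(b-k)+k*np.sin(th)))
    L=np.array(L);return np.vstack([W(p,np.c_[L,np.full(len(L),z)]) for z in(0,.022)])
def res(p):
    h=cv2.convexHull(proj("top",outl(p)).astype(np.float32))
    return np.array([cv2.pointPolygonTest(h,tuple(u),True)-.5*1 for u in c])
o=at_z("top",(232,271),.022)
b=least_squares(res,[o[0],o[1],.3],loss="soft_l1",f_scale=.5,diff_step=1e-3);print("board",b.x,np.abs(b.fun).mean(),len(c))
C=lambda c:cp(c,(350,275),3)
for lab,e in(("L",[(38,95),(90,225),(140,355)]),("T",[(80,58),(190,32)]),("R",[(235,55),(300,175),(370,300)])):
    print(lab,[(R.from_euler("z",-b.x[2]).apply(at_z("side",C(u),.022)-[b.x[0],b.x[1],0])[:2]*1e3).round(1) for u in e])
json.dump(dict(stand=list(r.x),shelf=list(q.x),board=list(b.x)),open("est.json","w"))
def wire(im,n,X,E,col,off,s):
    for i,j in E:
        a=proj(n,[X[i],X[j]]); a=((a+.5-off)*s-.5)
        cv2.line(im,tuple(a[0].round().astype(int).tolist()),tuple(a[1].round().astype(int).tolist()),col,1)
def box(lo,hi): return np.array([[x,y,z] for x in(lo[0],hi[0]) for y in(lo[1],hi[1]) for z in(lo[2],hi[2])])
E=[(i,j) for i in range(8) for j in range(i) if bin(i^j).count("1")==1]
out=[]
for n,off,s in(("top",(306,180),5),("side",(308,140),5)):
    im=cv2.imread(f"pics/{n}0.png");v=crop(im,*off,80,100,s)
    for lo,hi in(((-.07,-.095,0),(.07,.095,.016)),((.02,-.095,0),(.038,.095,.155))): wire(v,n,W(r.x,box(lo,hi)),E,(0,0,255),off,s)
    for lo,hi in(((.03,-.08,0),(.04,.08,.11)),((.03,-.025,.11),(.04,.025,.17)),((-.04,-.08,0),(.03,.08,.035))): wire(v,n,Ws(q.x,box(lo,hi)),E,(0,220,0),off,s)
    out.append(v)
cv2.imwrite("pics/ov1.png",np.hstack(out))
E
python3 fit.py
```

```text
stand [ 0.5608 -0.1812 -0.0994] [-0.5548  0.8124  0.6297  0.7774 -0.3494 -0.7633  0.2853 -0.8078]
shelf [ 0.5373 -0.1791  0.0724 -0.1083 -0.0297] prior [ 0.539  -0.179   0.05   -0.0994  0.    ] [ 0.4145 -1.1491  1.4098 -0.3191  0.787  -1.8414  1.3701 -1.5505  1.6008
  3.2803  1.7004  3.0756 -0.2803 -0.0144  5.5898 -0.2979 -0.9888]
board [0.4416 0.2453 0.2371] 0.7333926665523048 224
L [array([  77. , -105.4]), array([77.7,  7.3]), array([ 79.6, 101.5])]
T [array([  33.5, -129.1]), array([ -60.6, -128.7])]
R [array([-85.2, -98.1]), array([-82.8,  11.9]), array([-82.1, 108.9])]
```

View pics/ov1.png

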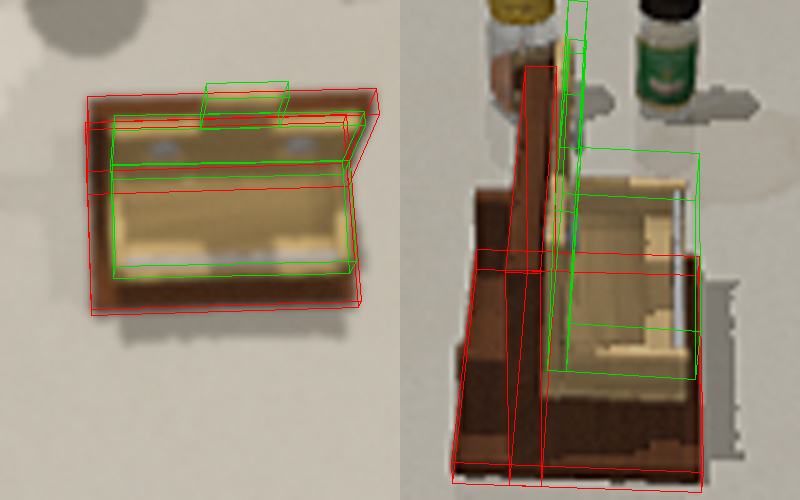

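```bash
python3 - <<'E'
s=open("fit.py").read()
s=s.replace('("side",(.03,.025,.17),S((175,12))),("side",(.04,.025,.17),S((155,12)))]','("side",(.03,-.025,.17),S((175,12))),("side",(.04,-.025,.17),S((155,12))),("side",(-.04,-.08,.035),S((287,157)))]').replace("ov1","ov2")
s=s.replace("[.006,.006,.004,.03,.03]","[.006,.006,.004,.03,.03]")
open("fit.py","w").write(s)
E
python3 fit.py; python3 -c "
from h import *
e=json.load(open('est.json'));p=e['shelf']
q=R.from_euler('zy',[p[3],p[4]]);tab=q.apply([.035,0,.14])+p[:3];print('tab',tab,'top',q.apply([.035,0,.17])+p[:3])"
```

```text
stand [ 0.5608 -0.1812 -0.0994] [-0.5548  0.8124  0.6297  0.7774 -0.3494 -0.7633  0.2853 -0.8078]
shelf [ 0.5405 -0.1793  0.0499 -0.0889 -0.0167] prior [ 0.539  -0.179   0.05   -0.0994  0.    ] [ 0.0127  0.3272  0.0632  0.2402 -0.0878 -0.6787  0.1694 -0.6848  0.0784
  0.2341  0.3583  0.1205  0.3541 -0.0237  0.2504 -0.0537 -0.0188  0.3501
 -0.5579]
board [0.4416 0.2453 0.2371] 0.7333926665523048 224
L [array([  77. , -105.4]), array([77.7,  7.3]), array([ 79.6, 101.5])]
T [array([  33.5, -129.1]), array([ -60.6, -128.7])]
R [array([-85.2, -98.1]), array([-82.8,  11.9]), array([-82.1, 108.9])]
tab [ 0.573  -0.1824  0.1905] top [ 0.5725 -0.1824  0.2205]
```

View pics/ov2.png

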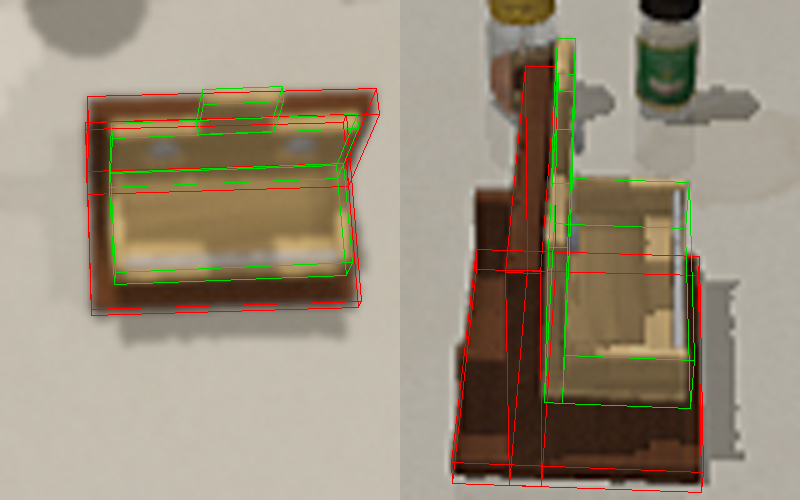

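The refitted wireframe matches both pictures. It puts the tab top corners in the side crop at (555–575, 40) and the shelf ledge on the cheeks. Tab centre is about (0.573, -0.182, 0.190), which agrees with where the hung shelf should be relative to the stand.

```bash
cat >> h.py <<'E'
def delta(xyz,yaw,o=None,level=True):
    """tool-frame rotvec(deg), shift to reach TCP xyz, tool x at azimuth yaw, pointing down"""
    o=o or manip.get_obs();r0=R.from_quat(o["ee_rot"])
    c,s=np.cos(yaw),np.sin(yaw);r1=R.from_matrix(np.array([[c,s,0],[s,-c,0],[0,0,-1]]))
    return np.r_[np.degrees((r0.inv()*r1).as_rotvec()),r0.inv().apply(np.array(xyz)-o["position"])].round(4)
E
python3 -c "
from h import *
for t in([.28,.558,.34],[.573,-.182,.30]): print(delta(t,-.094))
print('kettle handle',at_z('top',(253,217),.2),at_z('side',(335,260),.2),at_z('top',(230,210),.0))"
```

```text
[ 0.046   0.0633 68.7584 -0.0005  0.0002 -0.1094]
[ 0.046   0.0633 68.7584 -0.5307  0.5938 -0.0687]
kettle handle [0.56   0.1349 0.2   ] [0.6048 0.1735 0.2   ] [0.6661 0.2435 0.    ]
```

>>> move_arm --pt "0 0 0 0 0 -0.05 0.085" --pt "0 0 0 0 0 -0.1 0.085" --pt "0 0 8 -0.03 0.034 -0.11 0.085" --pt "0 0 16 -0.06 0.067 -0.11 0.085" --pt "0 0 24 -0.09 0.1 -0.11 0.085" --pt "0 0 32 -0.12 0.134 -0.11 0.085" --pt "0 0 40 -0.15 0.168 -0.11 0.085" --pt "0 0 48 -0.18 0.201 -0.11 0.085" --pt "0 0 56 -0.21 0.235 -0.11 0.085" --pt "0 0 64 -0.24 0.268 -0.11 0.085"

```text
clock: 1.1
position: [0.4124, 0.222, 0.3411]
ee_rot: [1.0, -0.008, -0.0, -0.0]
ft_force: [1.3, 0.8, -0.3]
grip_width: 0.996
```

```bash
python3 -c "
from h import *
o=manip.get_obs();print(o['joint_pos'],o['position'],o['clock'],o['ft_force']);print(delta([.573,-.182,.30],-.094))"
```

```text
[-0.8322 -0.0662  0.2288  1.6786  0.0148  1.5276 -0.6214] [0.4124 0.222  0.3411] 1.1 [ 1.288   0.7715 -0.3065]
[-0.0056  0.014   4.4165  0.1674  0.4013  0.041 ]
```

>>> move_arm --pt "0 0 1 0.018 0.043 0 0.085" --pt "0 0 1 0.036 0.086 0 0.085" --pt "0 0 2 0.054 0.129 0 0.085" --pt "0 0 2 0.072 0.172 0 0.085" --pt "0 0 3 0.09 0.215 0 0.085" --pt "0 0 3 0.108 0.258 0 0.085" --pt "0 0 4 0.126 0.301 0 0.085" --pt "0 0 4.4 0.144 0.344 0.01 0.085" --pt "0 0 4.4 0.16 0.385 0.02 0.085" --pt "0 0 4.4 0.167 0.401 0.041 0.085"

```text
clock: 2.1
position: [0.575, -0.1836, 0.3004]
ee_rot: [0.999, -0.046, 0.001, 0.001]
ft_force: [-0.5, 0.5, 0.3]
grip_width: 0.995
```

```bash
python3 -c "
from h import *
for n,w in(('top',(300,150)),('side',(270,70))):
    im=cams.camera(n)[:,:,::-1].copy();cv2.imwrite(f'pics/{n}1.png',im)
a=cv2.imread('pics/side1.png');b=cv2.imread('pics/top1.png')
cv2.imwrite('pics/h1.png',np.hstack([crop(b,300,150,100,110,4),crop(a,290,60,100,110,4)]))
o=manip.get_obs();print(o['position'],o['ft_force'],o['clock']);print(delta([.573,-.182,.171],-.094))"
```

```text
[ 0.5735 -0.1816  0.2969] [-0.1077  0.1464 -0.1173] 2.2
[0.0896 0.2934 0.0961 0.0002 0.0002 0.1259]
```

View pics/h1.png

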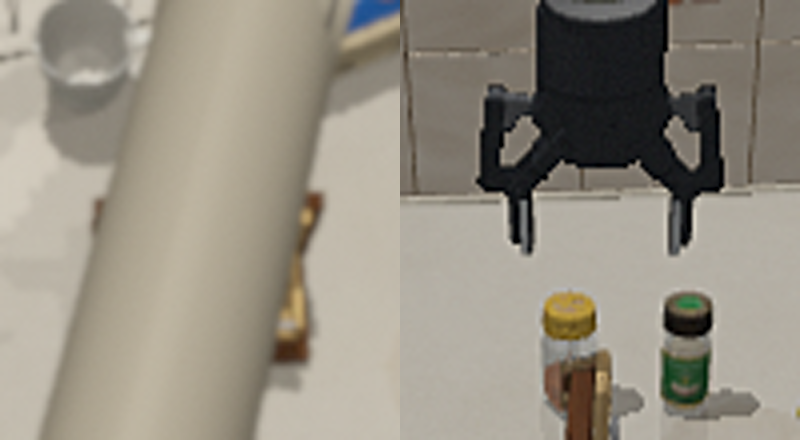

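The gripper is centred over the tab: fingers at columns 520 and 682, tab at 600. Descending.

>>> move_arm --pt "0 0 0 0 0 0.04 0.085" --pt "0 0 0 0 0 0.075 0.085" --pt "0 0 0 0 0 0.1 0.085" --pt "0 0 0 0 0 0.115 0.085" --pt "0 0.2 0 0 0 0.126 0.085" --pt "0 0.2 0 0 0 0.126 0.085" --grip_force 40

```text
clock: 2.8
position: [0.5745, -0.1782, 0.1738]
ee_rot: [0.999, -0.044, 0.001, -0.0]
ft_force: [-0.9, 0.2, -0.3]
grip_width: 0.995
```

>>> move_arm --pt "0 0 0 0 0 0 0.05" --pt "0 0 0 0 0 0 0.04" --pt "0 0 0 0 0 0 0.03" --pt "0 0 0 0 0 0 0.025" --pt "0 0 0 0 0 0 0.02" --pt "0 0 0 0 0 0 0.016" --pt "0 0 0 0 0 0 0.014"

```text
clock: 3.5
position: [0.5747, -0.1788, 0.1743]
ee_rot: [0.999, -0.044, 0.002, 0.0]
ft_force: [-0.9, -0.5, -0.3]
grip_width: 0.166
```

>>> move_arm --pt "0 0 0 0 0 0 0.012" --pt "0 0 0 0 0 0 0.01" --pt "0 0 0 0 0 0 0.004" --pt "0 0 0 0 0 0 0.0" --pt "0 0 0 0 0 0 0.0" --pt "0 0 0 0 0 0 0.0" --grip_force 40

```text
clock: 4.1
position: [0.5746, -0.1788, 0.1743]
ee_rot: [0.999, -0.044, 0.002, 0.0]
ft_force: [-2.1, 0.5, 1.9]
grip_width: 0.11
```

```bash
python3 -c "
from h import *
for n in('top','side'):
    im=cams.camera(n)[:,:,::-1].copy();cv2.imwrite(f'pics/{n}2.png',im)
a=cv2.imread('pics/side2.png')
cv2.imwrite('pics/h2.png',crop(a,290,100,110,140,4))
o=manip.get_obs();print(o['position'],o['ee_rot'],o['torque'],o['ft_force'],o['grip_width'])"
```

```text
[ 0.5746 -0.1788  0.1743] [ 0.999  -0.0439  0.0016  0.    ] [ 0.1005  0.5949 -0.0993] [-2.4439  1.996   2.3228] 0.11518305041793137
```

View pics/h2.png

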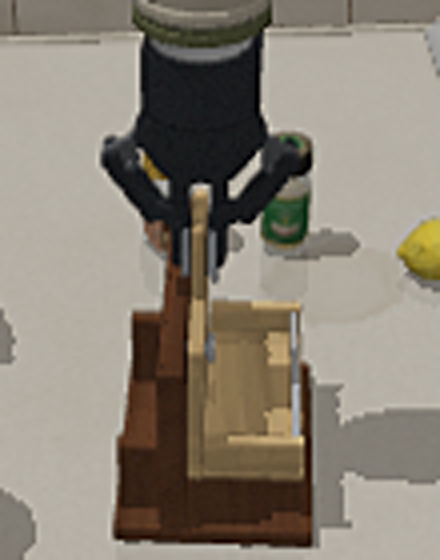

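The tab is between the fingers at (200,225), with an opening of about 9.8 mm. I'll lift it slowly by 34 mm.

>>> move_arm --pt "0 0 0 0 0 0 0" --pt "0 0 0 0 0 -0.004 0" --pt "0 0 0 0 0 -0.008 0" --pt "0 0 0 0 0 -0.012 0" --pt "0 0 0 0 0 -0.016 0" --grip_force 60

```text
clock: 4.7
position: [0.5747, -0.1787, 0.1906]
ee_rot: [0.999, -0.044, 0.002, 0.0]
ft_force: [0.5, 0.5, -3.3]
grip_width: 0.112
```

>>> move_arm --pt "0 0 0 0 0 -0.004 0" --pt "0 0 0 0 0 -0.008 0" --pt "0 0 0 0 0 -0.012 0" --pt "0 0 0 0 0 -0.016 0" --pt "0 0 0 0 0 -0.018 0" --pt "0 0 0 0 0 -0.018 0"

```text
clock: 5.3
position: [0.5747, -0.1788, 0.2086]
ee_rot: [0.999, -0.044, 0.002, 0.0]
ft_force: [-0.4, -0.2, -2.8]
grip_width: 0.11
```

```bash
python3 -c "
from h import *
o=manip.get_obs();print(o['position'],o['ee_rot'],o['torque'],o['ft_force'],o['grip_width'])"
```

```text
[ 0.5747 -0.1788  0.2086] [ 0.999  -0.0439  0.002   0.    ] [ 0.0047 -0.0138 -0.0094] [-0.397  -0.2023 -2.8188] 0.11016213836101933
```

Lifted 34 mm and only the shelf's weight (2.8 N) shows. Drawing it forward in 5 mm steps.

>>> move_arm --pt "0 0 0 -0.004 0 0 0" --pt "0 0 0 -0.008 0 0 0" --pt "0 0 0 -0.012 0 0 0"

```text
clock: 5.6
position: [0.5621, -0.1777, 0.208]
ee_rot: [0.999, -0.044, 0.002, -0.0]
ft_force: [-0.7, -0.4, -2.9]
grip_width: 0.112
```

>>> move_arm --pt "0 0 0 -0.004 0 0 0" --pt "0 0 0 -0.008 0 0 0" --pt "0 0 0 -0.013 0 0 0" --pt "0 0 0 -0.018 0 0 0" --pt "0 0 0 -0.024 0 0 0" --pt "0 0 0 -0.03 0 0 0" --pt "0 0 0 -0.03 0 0 0"

```text
clock: 6.3
position: [0.532, -0.1752, 0.2083]
ee_rot: [0.999, -0.044, 0.002, -0.0]
ft_force: [0.2, 0.4, -3.4]
grip_width: 0.106
```

```bash
python3 -c "
from h import *
for n in('top','side'):
    im=cams.camera(n)[:,:,::-1].copy();cv2.imwrite(f'pics/{n}3.png',im)
a=cv2.imread('pics/side3.png')
cv2.imwrite('pics/h3.png',crop(a,290,100,110,140,4))
o=manip.get_obs();print(o['position'],o['ee_rot'],o['torque'],o['ft_force'],o['grip_width'],o['clock'],delta([.45,-.16,.30],-.0))"
```

```text
[ 0.5328 -0.1749  0.2083] [ 0.999  -0.0438  0.002  -0.0001] [ 0.0343 -0.08    0.0137] [ 0.1033  0.438  -3.2732] 0.1088770565894216 6.4 [-0.0106 -0.2294 -5.0226 -0.0834 -0.0077 -0.092 ]
```

View pics/h3.png

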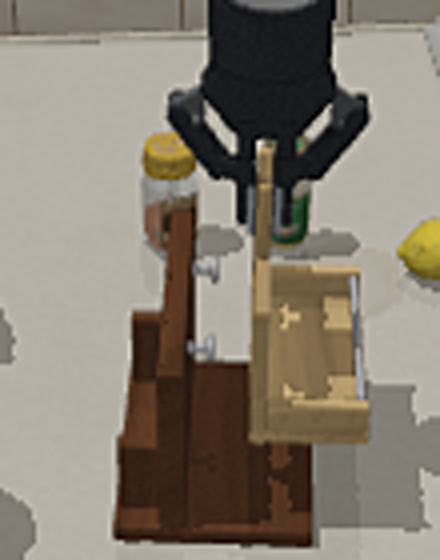

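The shelf is off the studs: they are visible at (205,268) and (203,347), and the shelf hangs level in the grip. I'll carry it to just above the board.

>>> move_arm --pt "0 0 0 -0.01 0 -0.005 0" --pt "0 0 0 -0.03 0 -0.02 0" --pt "0 0 0 -0.055 -0.003 -0.045 0" --pt "0 0 -2 -0.075 -0.005 -0.07 0" --pt "0 0 -4 -0.083 -0.008 -0.09 0" --pt "0 0 -5 -0.083 -0.01 -0.092 0"

```text
clock: 7.0
position: [0.4512, -0.1581, 0.3024]
ee_rot: [1.0, 0.0, 0.004, -0.0]
ft_force: [0.7, -0.5, -3.1]
grip_width: 0.109
```

```bash
python3 -c "
from h import *
o=manip.get_obs();print(o['position'],o['ee_rot'],o['ft_force'],o['grip_width'],o['joint_pos'],delta([.4733,.257,.25],.23))"
```

```text
[ 0.4512 -0.1581  0.3024] [ 1.      0.0002  0.0042 -0.0003] [ 0.6684 -0.5316 -3.1098] 0.10859026366180045 [-0.4424 -0.0792  0.6571  1.7539  0.0463  1.4425  0.208 ] [  0.016   -0.4828 -13.1572   0.0218  -0.415    0.0528]
```

>>> move_arm --pt "0 0 0 0 -0.02 0 0" --pt "0 0 -1 0 -0.055 0 0" --pt "0 0 -2 0 -0.095 0 0" --pt "0 0 -4 0 -0.14 0 0" --pt "0 0 -5 0.005 -0.185 0 0" --pt "0 0 -7 0.01 -0.23 0 0" --pt "0 0 -8 0.012 -0.275 0 0" --pt "0 0 -10 0.015 -0.32 0 0" --pt "0 -0.2 -11.5 0.018 -0.36 0.005 0" --pt "0 -0.5 -13 0.02 -0.39 0.015 0"

```text
clock: 8.0
position: [0.4709, 0.2358, 0.2833]
ee_rot: [0.993, 0.115, -0.003, -0.0]
ft_force: [0.3, -0.7, -2.4]
grip_width: 0.11
```

>>> move_arm --pt "0 0 0 0.006 -0.018 0.02 0" --pt "0 0 0 0.008 -0.024 0.04 0" --pt "0 0 0 0.008 -0.024 0.06 0" --pt "0 0 0 0.008 -0.024 0.065 0" --pt "0 0 0 0.008 -0.024 0.065 0"

```text
clock: 8.5
position: [0.4728, 0.257, 0.2183]
ee_rot: [0.994, 0.113, -0.004, 0.001]
ft_force: [0.7, 0.2, -2.6]
grip_width: 0.111
```

```bash
python3 -c "
from h import *
for n in('top','side'):
    im=cams.camera(n)[:,:,::-1].copy();cv2.imwrite(f'pics/{n}4.png',im)
a=cv2.imread('pics/side4.png');b=cv2.imread('pics/top4.png')
cv2.imwrite('pics/h4.png',np.hstack([crop(b,182,210,100,130,4),crop(a,340,250,133,150,3)[:520] if 0 else cv2.copyMakeBorder(crop(a,340,230,133,170,3),0,10,0,0,0)]))
o=manip.get_obs();print(o['position'],o['ee_rot'],o['ft_force'],o['grip_width'],delta([.4733,.257,.1463],.23))"
```

```text
[0.4735 0.2573 0.2203] [ 0.9936  0.1127 -0.0024  0.0001] [-0.008  -0.3879 -2.7244] 0.11239381169321555 [-0.0159  0.2703 -0.2392  0.0001  0.0003  0.074 ]
```

View pics/h4.png

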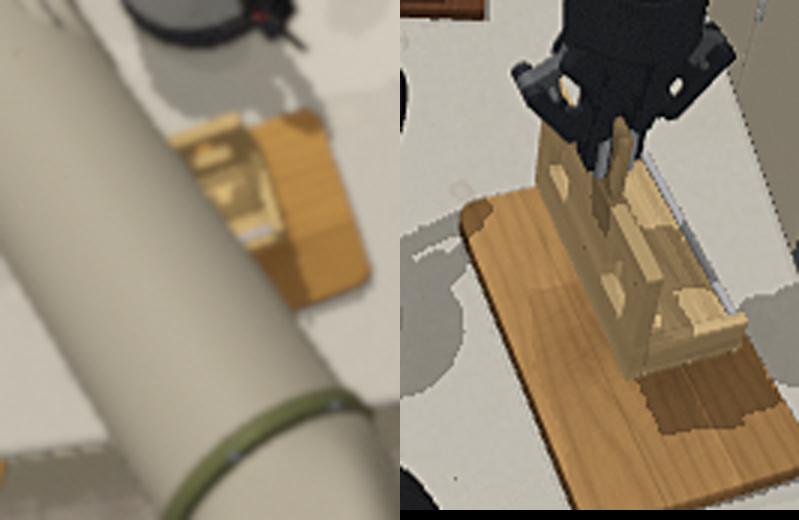

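```bash
cat > f2.py <<'E'
from h import *
cp=lambda c,off,s: np.array(off)+(np.array(c,float)+.5)/s-.5
S=lambda c:cp((c[0]-400,c[1]),(340,230),3); T=lambda c:cp(c,(182,210),4)
pts=[("side",(.04,.08,0),S((637,379))),("side",(-.04,.08,0),S((740,350))),("side",(-.04,.08,.035),S((747,317))),("side",(.04,-.08,.11),S((541,122))),
("top",(-.04,-.08,.0),T((285,238))),("top",(.04,-.08,.11),T((240,115)))]
Ws=lambda p,X:R.from_euler("z",p[3]).apply(np.array(X))+p[:3]
for cams_ in(("side","top"),("side",)):
    u=[a for a in pts if a[0] in cams_]
    q=least_squares(lambda p:np.concatenate([proj(n,Ws(p,[X]))[0]-v for n,X,v in u]+[(p[2:3]-.096)/.003]),[.44,.2455,.096,.23]);print(cams_,q.x,q.fun)
# board in side image 4/0: line fits on top face
C=lambda c:cp(c,(350,275),3)
e={"L":[(38,95),(90,225),(140,355)],"R":[(235,55),(300,175),(370,300)],"T":[(80,58),(190,32)]}
def rb(p):
    o=[]
    for k,v in e.items():
        for c in v:
            l=R.from_euler("z",-p[2]).apply(at_z("side",C(c),.022)-[p[0],p[1],0])
            o.append({"L":l[0]-.0825,"R":l[0]+.0825,"T":l[1]+.13}[k]*1e3)
    return o
b=least_squares(rb,[.44,.245,.23]);print("board side",b.x,b.fun)
E
python3 f2.py
```

```text
('side', 'top') [0.4408 0.2422 0.0839 0.3204] [-0.3065  4.3935  1.4751  0.5243  2.5193  1.6931 -1.5942 -8.015   2.9994
 -2.1707 -1.4018 -1.6464 -4.0441]
('side',) [0.4435 0.2431 0.0852 0.3555] [ 0.1544  4.7098  1.1661 -0.427   2.2008  0.7165 -3.7368 -7.14   -3.6087]
board side [0.4387 0.2456 0.2236] [-1.4383 -2.1804 -1.5548  1.3144  2.2518  1.6073  0.4181 -0.4181]
```

```bash
sed -i 's/("side",(.04,-.08,.11),S((541,122)))/("side",(.04,-.08,0),S((540,186))),("side",(.03,.08,.11),S((662,279)))/' f2.py; python3 f2.py
```

```text
('side', 'top') [0.4394 0.2427 0.0959 0.2257] [-3.2842  0.7234  0.9434  0.2393  2.0265  1.2416 -1.5148 -1.3565  1.5972
 -0.4435  1.9857  0.1805 -0.2947 -0.4669 -0.0457]
('side',) [0.4388 0.2404 0.0929 0.2295] [-3.1659  0.4513  0.8127 -0.123   1.8756  0.917  -1.5559 -1.2733  1.6521
 -0.5906 -1.0235]
board side [0.4387 0.2456 0.2236] [-1.4383 -2.1804 -1.5548  1.3144  2.2518  1.6073  0.4181 -0.4181]
```

The shelf in hand fits at (0.439, 0.243), yaw 0.226, underside z 0.096. The board fits at about (0.440, 0.2455), yaw about 0.228. So I'll shift it about 2.5 mm and lower it by 70 mm, then creep.

>>> move_arm --pt "0 0 0 0 -0.002 0.015 0" --pt "0 0.2 0 0.001 -0.0025 0.035 0" --pt "0 0.2 0 0.001 -0.0025 0.05 0" --pt "0 0.2 0 0.001 -0.0025 0.06 0" --pt "0 0.2 0 0.001 -0.0025 0.067 0" --pt "0 0.2 0 0.001 -0.0025 0.07 0" --pt "0 0.2 0 0.001 -0.0025 0.07 0"

```text
clock: 9.3
position: [0.4732, 0.2599, 0.1501]
ee_rot: [0.994, 0.113, -0.001, 0.0]
ft_force: [-0.3, 0.3, -3.8]
grip_width: 0.109
```

>>> move_arm --pt "0 0 0 0 0 0.001 0" --pt "0 0 0 0 0 0.002 0" --pt "0 0 0 0 0 0.002 0"

```text
clock: 9.6
position: [0.4731, 0.2599, 0.148]
ee_rot: [0.994, 0.113, -0.001, 0.0]
ft_force: [-0.3, 0.2, -2.3]
grip_width: 0.113
```

>>> move_arm --pt "0 0 0 0 0 0.001 0" --pt "0 0 0 0 0 0.001 0"

```text
clock: 9.8
position: [0.473, 0.2599, 0.1467]
ee_rot: [0.994, 0.113, -0.001, 0.0]
ft_force: [-0.5, 0.4, -2.3]
grip_width: 0.106
```

>>> move_arm --pt "0 0 0 0 0 0.001 0" --pt "0 0 0 0 0 0.001 0"

```text
clock: 10.0
position: [0.4733, 0.2599, 0.1464]
ee_rot: [0.994, 0.113, -0.001, -0.0]
ft_force: [-0.3, -1.3, 3.9]
grip_width: 0.11
```

Contact at z 0.1464, as predicted. Opening slowly.

>>> move_arm --pt "0 0 0 0 0 0 0.0" --pt "0 0 0 0 0 0 0.012" --pt "0 0 0 0 0 0 0.016" --pt "0 0 0 0 0 0 0.022" --pt "0 0 0 0 0 0 0.03" --pt "0 0 0 0 0 0 0.04" --pt "0 0 0 0 0 0 0.045" --pt "0 0 0 0 0 0 0.045" --grip_force 20

```text
clock: 10.8
position: [0.473, 0.2599, 0.1458]
ee_rot: [0.994, 0.113, -0.001, 0.0]
ft_force: [0.2, 0.0, 0.3]
grip_width: 0.524
```

```bash
python3 -c "
from h import *
a=cams.camera('side')[:,:,::-1];cv2.imwrite('pics/side5.png',a)
cv2.imwrite('pics/h5.png',crop(a,340,220,140,180,4)[:,:])
o=manip.get_obs();print(o['position'],o['ft_force'],o['grip_width'])"; python3 -c "
import cv2;a=cv2.imread('pics/h5.png');cv2.imwrite('pics/h5.png',cv2.resize(a,None,fx=.8,fy=.8))"
```

```text
[0.473  0.2599 0.1458] [0.7855 0.2612 0.0231] 0.5286084621119052
```

View pics/h5.png

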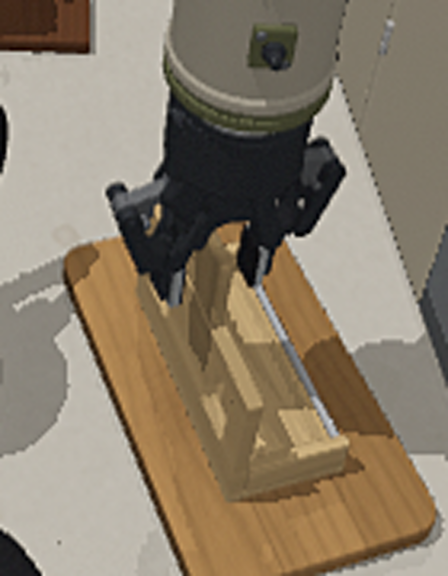

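The shelf stands on the board, free of the fingers, with its near bottom corners at (230,497) and (345,468). I'll retreat straight up and then back.

>>> move_arm --pt "0 0 0 0 0 -0.01 0.045" --pt "0 0 0 0 0 -0.03 0.045" --pt "0 0 0 0 0 -0.06 0.045" --pt "0 0 0 0 0 -0.1 0.045" --pt "0 0 0 0 0 -0.14 0.045" --pt "0 0 0 0 0 -0.18 0.045" --pt "0 0 0 0 0.04 -0.2 0.045" --pt "0 0 0 0 0.08 -0.2 0.045" --pt "0 0 0 0 0.13 -0.2 0.045" --pt "0 0 0 0 0.18 -0.2 0.045"

```text
clock: 11.85
position: [0.5138, 0.0828, 0.3469]
ee_rot: [0.994, 0.113, -0.0, -0.0]
ft_force: [1.8, -0.5, 0.1]
grip_width: 0.528
```

>>> move_arm --pt "0 0 0 0 0.04 0 0.045" --pt "0 0 0 0 0.08 0 0.045" --pt "0 0 0 0 0.12 0 0.045" --pt "0 0 0 0 0.16 0 0.045" --pt "0 0 0 0 0.16 0 0.045"

```text
clock: 12.35
position: [0.5494, -0.0779, 0.3468]
ee_rot: [0.994, 0.109, -0.001, 0.001]
ft_force: [-1.3, -0.8, -0.1]
grip_width: 0.528
```

```bash
python3 -c "
from h import *
for n in('top','side'):
    im=cams.camera(n)[:,:,::-1].copy();cv2.imwrite(f'pics/{n}6.png',im)
a=cv2.imread('pics/side6.png');b=cv2.imread('pics/top6.png')
cv2.imwrite('pics/h6.png',np.hstack([crop(b,182,210,100,130,4),cv2.copyMakeBorder(crop(a,340,230,133,170,3),0,10,0,0,0)]))"
```

```text
(no output)
```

View pics/h6.png

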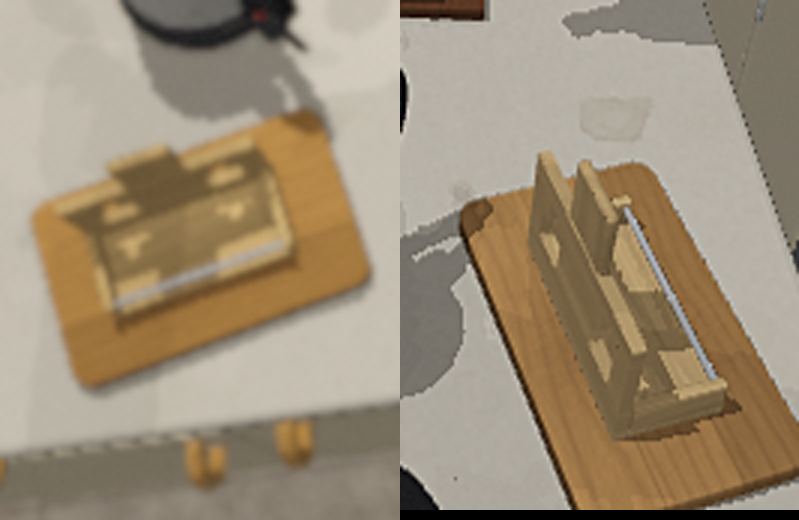

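```bash
python3 - <<'E'
s=open("f2.py").read()
i=s.index("pts=[");j=s.index("Ws=")
s=s[:i]+'''pts=[("side",(.04,.08,0),S((615,438))),("side",(-.04,.08,0),S((724,410))),("side",(-.04,.08,.035),S((728,382))),("side",(.04,-.08,.11),S((541,153))),("side",(.03,.08,.11),S((648,349))),
("top",(-.04,.08,0),T((118,325))),("top",(-.04,-.08,0),T((291,256))),("top",(.04,-.08,.11),T((261,139))),("top",(.04,.08,.11),T((57,213)))]
'''+s[j:]
s=s.replace('("side",)):','("side",),("top",)):').replace(".096",".022")
exec(s)
E
```

```text
('side', 'top') [0.4391 0.2444 0.0227 0.2181] [-0.4382  0.7597 -0.0887  0.437   1.6312  0.8789 -0.0369 -0.6773  0.5913
 -0.173   0.5802 -0.8228  3.3441 -0.0146 -1.5983 -0.2695  0.3179 -1.7802
  0.2351]
('side',) [0.4394 0.2427 0.0208 0.2234] [-0.6286  0.45   -0.4808 -0.0321  1.218   0.4271 -0.5263 -0.6163  0.3325
 -0.4373 -0.4084]
('top',) [0.4372 0.2467 0.0217 0.2185] [-0.0154 -0.1106  2.745   0.6703 -2.2424  0.4661 -0.323  -1.0154 -0.1091]
board side [0.4387 0.2456 0.2236] [-1.4383 -2.1804 -1.5548  1.3144  2.2518  1.6073  0.4181 -0.4181]
```

```bash
python3 -c "
from h import *
a=cv2.imread('pics/side0.png').astype(int);b=cv2.imread('pics/side6.png').astype(int)
d=np.abs(a-b).max(2)>40
for k,(x,y,w,h) in dict(jars=(322,128,50,35),mug=(245,195,45,50),boardL=(360,285,30,110)).items(): print(k,d[y:y+h,x:x+w].sum())
print(manip.hand_in())"
```

```text
jars 99
mug 0
boardL 119
the job is handed in; nothing more can be done
None
```

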